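Set four mounted optics on their matching base plates

TASK

Set up the beam path: put each of the four mounted optics (lens, iris, beam-splitter cube, mirror mount) upright on the black base plate that has the same shape and size as its foot, centred on the plate, with the straight-sided feet in line with their plate's edges (either way round). Set them down without dropping or tipping them, and leave the aligned crystal holder on the cross-shaped foot where it stands.

Things in the scene. Friction and masses are not known exactly. Their poses are not given: they have to be found in the camera images.
- lens: Mounted lens, 80 mm tall, 0.22 kg, on a large ROUND foot, diameter 64 mm. Origin: centre of the underside, z up. Foot: aluminium, 10 mm thick; 13 mm post. Optic: upright black ring in the y-z plane, outer diameter 44 mm, 12 mm thick along body x, centred 58 mm up; the glass inside is only 6 mm thick, so grip the ring across x near its top.
- iris: Iris diaphragm, 80 mm tall, 0.16 kg, on a small ROUND foot, diameter 40 mm. Origin: centre of the underside, z up. Foot: aluminium, 10 mm thick; 13 mm post. Optic: upright black ring in the y-z plane with a small hole, outer diameter 36 mm, 10 mm thick along body x, centred 62 mm up; a thin brass lever sticks out to y = +29 mm, 50 mm up.
- cube: Beam-splitter cube, 80 mm tall, 0.25 kg, on a SQUARE foot, 52 x 52 mm. Origin: centre of the underside, z up. Foot: aluminium, 10 mm thick; 13 mm post. Optic: black cube, 36 mm a side, with a round window in each side, from 44 to 80 mm up, sides parallel to the foot's (body x and y).
- mirror: Mirror mount, 80 mm tall, 0.28 kg, on an OBLONG foot, 44 mm along body x, 80 mm along y. Origin: centre of the underside, z up. Foot: aluminium, 10 mm thick; 13 mm post. Optic: upright black plate, 14 mm thick along x, 50 mm wide along y, from 30 to 80 mm up; round silver mirror on its +x face, two brass knobs (10 mm thick, 12 mm long) on its -x face, 37 mm up at y = +-18 mm.
- plate_large_round: Large round base plate, diameter 74 mm, for the lens. Black, flat, 6 mm thick, screwed to the table, two small bright screw heads on top. Origin: centre of its underside, z up; its top is at z = 6 mm in its own frame.
- plate_small_round: Small round base plate, diameter 50 mm, for the iris. Black, flat, 6 mm thick, screwed to the table, two small bright screw heads on top. Origin: centre of its underside, z up; its top is at z = 6 mm in its own frame.
- plate_square: Square base plate, 62 x 62 mm (sides along its x and y), for the beam-splitter cube. Black, flat, 6 mm thick, screwed to the table, two small bright screw heads on top. Origin: centre of its underside, z up; its top is at z = 6 mm in its own frame.
- plate_oblong: Oblong base plate, 54 mm along its x and 90 mm along its y, for the mirror mount. Black, flat, 6 mm thick, screwed to the table, two small bright screw heads on top. Origin: centre of its underside, z up; its top is at z = 6 mm in its own frame.
- crystal: Crystal holder, already aligned, to be left alone: loose, 76 mm tall, 0.45 kg, on a cross-shaped aluminium foot, 60 x 60 x 10 mm; 13 mm post, black disc of diameter 26 mm, small amber crystal on top. Origin: centre of the underside. Stands in the middle of the work area. All other clutter between the optics and plates is under 35 mm tall.

How it is judged (in metres and radians):
At the end, for the whole second after the job is handed in: Each optic rests on its matching plate: within 12 mm of its centre, origin 3 to 10 mm above the plate's, within 0.1 rad of upright, at rest; sides of cube and mirror mount within 0.26 rad of their plate's sides (any way round that fits); crystal holder upright, within 15 mm of its start (horizontal distance between lens and plate_large_round below 0.012 m and z of lens in the frame of plate_large_round between 0.003 and 0.01 m and angle between each of lens, iris, cube, mirror, crystal's own z axis and vertical below 0.1 rad and linear speed of each of lens, iris, cube, mirror below 0.03 m/s and angular speed of each of lens, iris, cube, mirror below 0.3 rad/s and horizontal distance between iris and plate_small_round below 0.012 m and z of iris in the frame of plate_small_round between 0.003 and 0.01 m and horizontal distance between cube and plate_square below 0.012 m and z of cube in the frame of plate_square between 0.003 and 0.01 m and horizontal distance between mirror and plate_oblong below 0.012 m and z of mirror in the frame of plate_oblong between 0.003 and 0.01 m and angle between the x axis of mirror and the x axis of plate_oblong, either way round below 0.26 rad and (angle between the x axis of cube and the x axis of plate_square, either way round below 0.26 rad or angle between the x axis of cube and the y axis of plate_square, either way round below 0.26 rad) and distance of crystal from where it was at the start of the episode below 0.015 m); the robot touches nothing.
It fails at once if an optic is tipped over (angle between any of lens, iris, cube, mirror's own z axis and vertical above 1 rad).
It fails at once if an optic is dropped or thrown (over 0.8 m/s while no finger touches it: a fall of more than 30 mm) ((linear speed of lens above 0.8 m/s and contact force between the fingers and lens below 0.05 N) or (linear speed of iris above 0.8 m/s and contact force between the fingers and iris below 0.05 N) or (linear speed of cube above 0.8 m/s and contact force between the fingers and cube below 0.05 N) or (linear speed of mirror above 0.8 m/s and contact force between the fingers and mirror below 0.05 N)).
It fails at once if the crystal holder is shifted by more than 15 mm or tipped (distance of crystal from where it was at the start of the episode above 0.015 m or angle between crystal's own z axis and vertical above 0.3 rad).
It also fails if it takes over 106 s, if anything falls off the work surface, if the arm or the gripper's body presses on something with over 40 N, if the wrist force passes 120 N, or if a joint passes its speed limit or range.

ROBOT

A 6-joint arm with a two-finger parallel gripper is mounted at the origin on the work surface. World frame = base frame: x ahead of the robot, y to its left, z up, the work surface at z = 0. Lengths are in mm, angles in rad, forces in N, time in s.
With the tool pointing down it reaches from about 400 to 925 mm from the base axis. Payload 12.5 kg.
Tool frame: the origin (TCP) lies at the very end of the fingers, on their centre line; the grasp point (between the pads) lies 19 mm behind it; z points along the fingers, y is the direction in which the jaws open and shut (so a half turn about z gives the same grasp; the last joint's range is limited). The gripper opens to 95 mm and grips with 3 to 60 N. Pads are 20 mm wide; open, the fingers measure 119 mm over their backs; the gripper's body (75 mm by 180 mm) begins 59 mm behind the grasp point.
Start: joints at [1.208, 0.491, 1.559, -0, 1.092, -0.106], TCP at [158.724, 604.528, 214.661] pointing down, gripper open.
Joint ranges: [-3.1, 3.1], [-0.84, 2.19], [0.05, 2.79], [-1.13, 4.28], [0.06, 2.93], [-2.69, 2.69]. Speed limits (rad/s): [2.22, 2.22, 2.79, 3.14, 3.14, 3.14].

INTERFACE

Orientations are given as [roll, pitch, yaw] about the fixed x, y, z axes, in that order (R = Rz(yaw) Ry(pitch) Rx(roll)).
In Python, from cell import env gives the robot as it stands.
- The arm moves only by the shell command python3 -m pendant 'ROWS'. ROWS is JSON, a list that holds one entry, the list of rows, each a list of 5 numbers: the opening, from 0 (shut) to 1 (fully open), then the shift along the tool's x, y, z in m, then the turn about the tool's z in rad. A call has exactly 8 rows; each row is the pose to reach, as a shift and turn from the pose commanded when the call began, along the tool's axes at that moment; what a row does not reach only later rows make up. A row lasts 1/10 s, in which the tool goes at most 50 mm and 8.59 degrees, less where a joint would pass 70% of its speed; a pose out of reach is approached as far as the arm can. A call with a gripper value outside its range is refused whole. The fingers move at their own pace and stop on an object; the grip force is fixed at half the most. Time passes only in rows, so rows that repeat a pose let the fingers close, or fill a call up. It gives the time, the measured TCP pose, the force and the opening at its end, in the units of the state.
- env.state(): the state, without advancing time (a new reading comes with each control period).
- env.read_camera(name): name is "scene" or "top" or "wrist"; returns a dict with "image" (480x640x3 uint8, blue, green, red), "range_z" (480x640 float32, mm along the optical axis (not along the pixel's ray), 0 where there is no reading), "fx", "fy", "cx", "cy" (pixels), "rvec" (rotation vector, rad) and "tvec" (3), from world to camera coordinates, as OpenCV has them; the wrist camera has in their place "tool_from_camera" (4x4, takes a point from camera to tool coordinates, whose origin is the TCP and whose axes are the flange's). Camera axes: x right, y down, z forward; pixel columns grow to the right and rows downward; lengths in mm; the calibration is good to about 2 mm. A picture is of the moment at which its call begins: read the wrist's pose just before it.
- env.job_done(): hands the job in, once; it reports no verdict.
The state is a dict: "t": time; "joints": joint angles; "qvel": joint speeds; "tau": joint torques, N m; "eef_pos": TCP position; "tcp_rot": TCP orientation; "ft_force": force on the tool from outside, world axes, zero at the start; "moment": the same for the moment, N m; "opening": opening from 0.0 (shut) to 1.0 (fully open).
Only numpy, scipy, OpenCV 4.12 (cv2) and the standard library are available. Lean on these libraries where they do the work, as an engineer would, in place of code of your own. Each camera call takes 0.05 s, during which the arm holds its last target. There are 200 camera calls.

## Working session

There is one attempt and no reset: what is moved stays moved. The work goes in short steps, Python scripts to look and compute and a shell command to move; the robot and the scene stay as the last step left them, time stands still between calls to the robot, and variables do not carry over. Pictures are saved under pics/ and viewed, about 12 in all and at most 16, crops included, and the job is handed in when it is done.

```bash
ls; mkdir -p pics; cat > h.py <<'E'
import numpy as np, cv2
from cell import env
def cam(n):
    st=env.state(); c=env.read_camera(n)
    if n=="wrist":
        T=np.array(c["tool_from_camera"]); 
        r,p,y=st["tcp_rot"]
        from scipy.spatial.transform import Rotation as R
        W=np.eye(4); W[:3,:3]=R.from_euler('xyz',[r,p,y]).as_matrix(); W[:3,3]=st["eef_pos"]
        M=W@T
    else:
        Rm=cv2.Rodrigues(np.array(c["rvec"],float))[0]; M=np.eye(4); M[:3,:3]=Rm.T; M[:3,3]=-Rm.T@np.array(c["tvec"],float).ravel()
    c["M"]=M; return c
def world(c):
    z=c["range_z"].astype(float); v,u=np.mgrid[:z.shape[0],:z.shape[1]]
    P=np.stack([(u-c["cx"])/c["fx"]*z,(v-c["cy"])/c["fy"]*z,z],-1)
    W=P@c["M"][:3,:3].T+c["M"][:3,3]; W[z==0]=np.nan; return W
def ray(c,u,v,h):
    d=c["M"][:3,:3]@np.array([(u-c["cx"])/c["fx"],(v-c["cy"])/c["fy"],1]); o=c["M"][:3,3]
    return o+d*(h-o[2])/d[2]
E
python3 - <<'E'
from h import *
import pickle
print(env.state())
for n in ["scene","top","wrist"]:
    c=cam(n); cv2.imwrite(f"pics/{n}0.png",c["image"]); pickle.dump(c,open(f"{n}0.pkl","wb")); print(n,c["M"].round(3).tolist(),c["fx"])
E
```

```text
pics
{'t': 0.0, 'joints': array([ 1.20839832e+00,  4.91528832e-01,  1.55948683e+00, -1.79665833e-05,
        1.09165259e+00, -1.05585966e-01]), 'qvel': array([ 0.00081777, -0.00015042, -0.00077418, -0.00060129,  0.00069386,
        0.0002137 ]), 'tau': array([ 1.15516879e-03, -6.12659240e+01, -2.58175313e+01,  6.92269346e-02,
        4.83333401e-02, -1.20251811e-04]), 'eef_pos': array([158.63336821, 604.27395977, 214.0679556 ]), 'tcp_rot': array([-3.14052136e+00, -9.75116337e-05,  2.88478885e+00]), 'ft_force': array([ 0.5673233 , -0.09491606,  0.03931745]), 'moment': array([-0.0126255 , -0.02092721,  0.00553666]), 'opening': 0.9969971749969019}
scene [[-0.839, 0.397, -0.371, 906.01], [0.543, 0.594, -0.594, 640.164], [-0.015, -0.7, -0.714, 799.677], [0.0, 0.0, 0.0, 1.0]] 470.51607820967587
top [[0.004, -0.996, 0.092, 401.38], [-1.0, -0.006, -0.025, 18.091], [0.025, -0.092, -0.995, 1264.895], [0.0, 0.0, 0.0, 1.0]] 608.3017724740998
wrist [[0.254, 0.931, 0.262, 84.962], [0.967, -0.244, -0.07, 624.314], [-0.001, 0.271, -0.962, 385.225], [0.0, 0.0, 0.0, 1.0]] 420.36922730343576
```

View pics/top0.png

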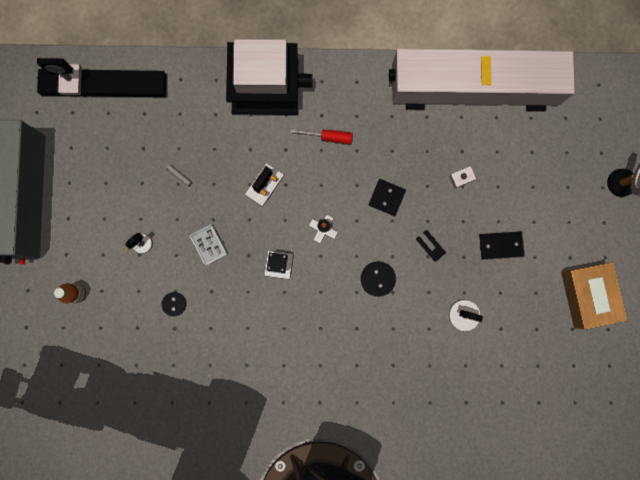

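View pics/scene0.png

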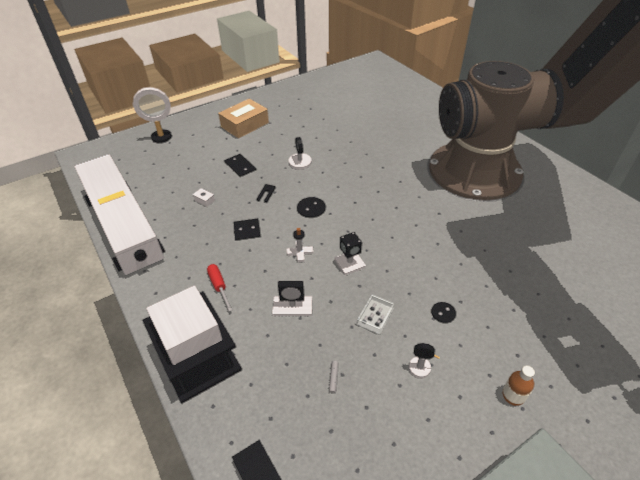

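The top view shows the feet of the lens (465,316), iris (140,243), cube (279,264) and mirror (265,184). The plates are at: large round (378,279), small round (174,303), square (387,197), oblong (502,245). The crystal is at (323,228). The scene view agrees.

```bash
cat > m.py <<'E'
from h import *
import pickle
c=pickle.load(open("top0.pkl","rb")); s=pickle.load(open("scene0.pkl","rb"))
hsv=cv2.cvtColor(c["image"],cv2.COLOR_BGR2HSV); V=hsv[...,2]; S=hsv[...,1]
W=world(c); Ws=world(s)
def blob(mask,u,v,r,hull=True):
    m=np.zeros_like(mask); m[v-r:v+r,u-r:u+r]=mask[v-r:v+r,u-r:u+r]
    cs,_=cv2.findContours(m,cv2.RETR_EXTERNAL,cv2.CHAIN_APPROX_NONE)
    cs=[k for k in cs if cv2.contourArea(k)>25]
    return np.concatenate(cs)[:,0]
def topl(pts,h): return np.array([ray(c,u,v,h)[:2] for u,v in pts],np.float32)
print("gray V at bg",np.median(V))
for n,u,v,r in [("lgR",378,279,25),("smR",174,303,20),("sq",387,197,26),("obl",502,245,32)]:
    p=topl(blob(((V<45)*255).astype(np.uint8),u,v,r),6)
    print(n,"rect",cv2.minAreaRect(p),"circ",cv2.minEnclosingCircle(p))
for n,u,v,r in [("lens",465,316,22),("iris",140,243,18),("cube",279,264,20),("mirror",265,184,25),("crystal",323,228,20)]:
    p=topl(blob(((V>150)&(S<60)).astype(np.uint8)*255,u,v,r),10)
    print(n,"rect",cv2.minAreaRect(p),"circ",cv2.minEnclosingCircle(p))
    c0=np.array(cv2.minEnclosingCircle(p)[0])
    for nm,w in (("top",W),("scene",Ws)):
        for lo,hi in ((72,90),(40,90)):
            q=w[(np.hypot(w[...,0]-c0[0],w[...,1]-c0[1])<50)&(w[...,2]>lo)&(w[...,2]<hi)]
            if len(q)>4:
                (x,y),(a,b),t=cv2.minAreaRect(q[:,:2].astype(np.float32))
                e,E=np.linalg.eigh(np.cov(q[:,:2].T)); print("  ",nm,lo,len(q),q.mean(0).round(1),"ext",q.min(0).round(),q.max(0).round(),"longaxis",np.degrees(np.arctan2(E[1,1],E[0,1])).round(1),"rect",[round(z,1) for z in (x,y,a,b,t)])
for n,cc in (("top",c),("scene",s)):
    pass
t=np.zeros((480,720,3),np.uint8)
for i,(u,v) in enumerate([(465,316),(140,243),(279,264),(265,184),(323,228),(387,197)]):
    k=cv2.resize(c["image"][v-24:v+24,u-24:u+24],(240,240),interpolation=cv2.INTER_CUBIC); t[240*(i//3):240*(i//3)+240,240*(i%3):240*(i%3)+240]=k
cv2.imwrite("pics/crops.png",t)
E
python3 m.py
```

```text
gray V at bg 112.0
lgR rect ((452.87518310546875, -120.96018981933594), (68.40629577636719, 70.74036407470703), 0.2270040065050125) circ ((452.8997802734375, -120.39845275878906), 36.05847930908203)
smR rect ((399.6893310546875, 299.1950378417969), (46.6463623046875, 45.594451904296875), 45.83246994018555) circ ((399.53375244140625, 298.9057312011719), 24.096332550048828)
sq rect ((624.3935546875, -139.9364013671875), (59.98424530029297, 60.889469146728516), 67.2369155883789) circ ((624.3374633789062, -140.22682189941406), 41.198970794677734)
obl rect ((524.6038208007812, -379.78619384765625), (52.54708480834961, 90.109375), 4.246321201324463) circ ((524.9036254882812, -379.8638916015625), 50.44371795654297)
lens rect ((378.18145751953125, -299.120361328125), (60.23114013671875, 61.720829010009766), 89.13419342041016) circ ((377.8282165527344, -299.37945556640625), 32.01289367675781)
   top 72 109 [ 377.7 -297.9   78.9] ext [ 368. -316.   72.] [ 387. -280.   86.] longaxis 72.5 rect [377.4, -299.1, 36.3, 12.1, 72.8]
   top 40 165 [ 377.8 -295.8   72.9] ext [ 366. -320.   42.] [ 389. -
[... 2347 characters left out ...]
 [649.3, 120.1, 16.6, 50.3, 58.8]
crystal rect ((546.1148071289062, -0.9634284973144531), (59.51844024658203, 37.36276626586914), 63.62774658203125) circ ((555.55859375, -5.9534010887146), 30.293621063232422)
   top 72 18 [554.7  -6.   76.7] ext [551. -11.  72.] [559.  -1.  80.] longaxis 127.7 rect [555.0, -6.1, 7.2, 7.7, 64.3]
   top 40 134 [554.6  -6.5  64.6] ext [542. -19.  55.] [567.   5.  80.] longaxis 177.3 rect [554.7, -7.3, 24.7, 23.9, 0.6]
   scene 72 16 [556.2  -4.2  75.7] ext [551. -10.  72.] [561.  -0.  77.] longaxis 50.0 rect [556.1, -4.2, 8.9, 6.6, 58.6]
   scene 40 124 [557.4  -1.7  61.5] ext [544. -19.  40.] [569.   9.  77.] longaxis 166.4 rect [556.8, -4.4, 26.8, 24.5, 57.9]
```

View pics/crops.png

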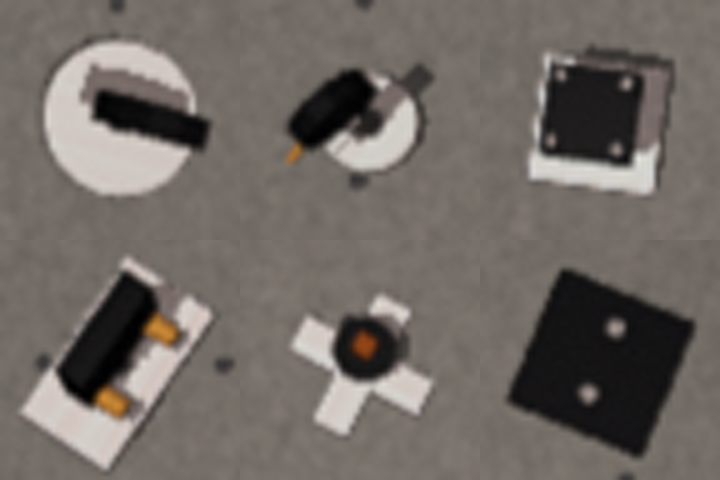

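Positions measured (top camera):

| Item | Position (mm) | Angle |
|---|---|---|
| lens | (377.6, -299.3) | ring line 73° |
| iris | (522.8, 366.5) | ring line 135° |
| cube | (480, 85.3) | sides 83° |
| mirror | (648, 117) | y axis 147° |

I'll start with the iris.

```bash
cat > d.py <<'E'
import sys,json
from h import *
from scipy.spatial.transform import Rotation as R
# args: x y z jawdeg ; prints tool-frame shift and turn from the present pose
s=env.state(); x,y,z,j=map(float,sys.argv[1:5])
M=R.from_euler('xyz',s["tcp_rot"]).as_matrix(); d=M.T@(np.array([x,y,z])-s["eef_pos"])/1000
jaw=np.degrees(s["tcp_rot"][2])-90
t=(j-jaw+90)%180-90
print("shift",d.round(4),"turn",np.radians(-t).round(3),"| pos",s["eef_pos"].round(1),"jaw",jaw.round(1),"t",round(s["t"],2),"F",s["ft_force"].round(1),"open",round(float(s["opening"]),3),"j6 after",np.degrees(s["joints"][5]).round(0))
E
python3 d.py 522.8 366.5 150 45
```

```text
shift [-0.4126 -0.1375  0.0643] turn 0.529 | pos [158.7 604.4 214.2] jaw 75.3 t 0.15 F [-0.8  0.2  0. ] open 0.996 j6 after -6.0
```

```bash
python3 -m pendant '[[[1,-0.05,-0.016,0.008,0.07],[1,-0.1,-0.033,0.016,0.14],[1,-0.15,-0.05,0.024,0.21],[1,-0.2,-0.066,0.032,0.28],[1,-0.25,-0.083,0.04,0.35],[1,-0.3,-0.1,0.048,0.42],[1,-0.35,-0.117,0.055,0.48],[1,-0.4126,-0.1375,0.0643,0.529]]]'; python3 -m pendant '[[[1,0,0,0,0],[1,0,0,0,0],[1,0,0,0,0],[1,0,0,0,0],[1,0,0,0,0],[1,0,0,0,0],[1,0,0,0,0],[1,0,0,0,0]]]'; python3 d.py 522.8 366.5 150 45
python3 -c "
from h import *
c=cam('wrist'); cv2.imwrite('pics/w1.png',c['image'])
w=world(c); k=(np.hypot(w[...,0]-522,w[...,1]-367)<45)&(w[...,2]<95)
for lo,hi in ((72,90),(40,90)):
  q=w[k&(w[...,2]>lo)&(w[...,2]<hi)]; print(len(q),q.mean(0).round(1),cv2.minAreaRect(q[:,:2].astype(np.float32)))
"
```

```text
t: 0.95
eef_pos: [491.4, 386.7, 155.5]
tcp_rot: [-3.141, -0.0, 2.353]
ft_force: [1.7, 0.9, 0.5]
opening: 1.001
t: 1.75
eef_pos: [489.8, 388.3, 155.9]
tcp_rot: [3.141, -0.0, 2.356]
ft_force: [-0.6, -0.6, -0.1]
opening: 1.0
shift [-0.0388  0.0079  0.0059] turn -0.0 | pos [489.8 388.3 155.9] jaw 45.0 t 1.75 F [-0.6 -0.6 -0.1] open 1.0 j6 after -13.0
678 [521.3 370.9  78.7] ((522.4227905273438, 369.99700927734375), (10.041352272033691, 29.898454666137695), 44.706790924072266)
992 [518.3 373.6  73.4] ((519.1219482421875, 372.6627502441406), (10.99499225616455, 45.425689697265625), 44.379180908203125)
```

View pics/w1.png

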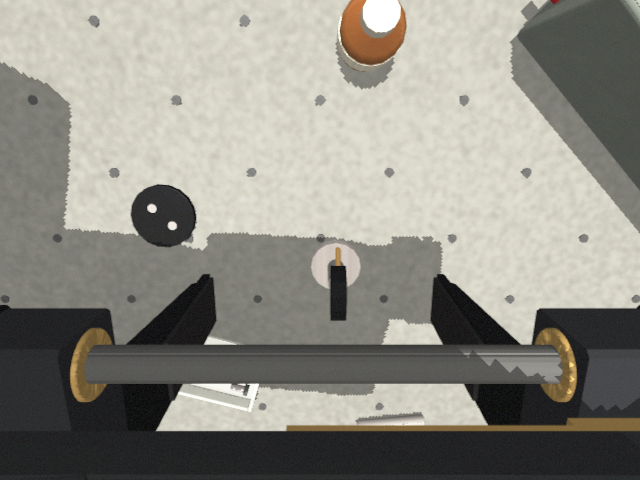

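Wrist view: the iris stands at about (338,285), edge-on between the jaws, with the small plate at (163,216). The wrist estimate agrees with the top view within 4 mm.

```bash
python3 d.py 522.6 368.3 54 45; python3 -c "
from h import *
c=cam('wrist');p=ray(c,163.5,215.5,6);print(p)"
```

```text
shift [-0.0373  0.0091  0.1019] turn -0.0 | pos [489.8 388.2 155.9] jaw 45.0 t 1.8 F [ 0.1 -0.2  0.6] open 0.996 j6 after -13.0
[399.84308108 302.5922303    6.        ]
```

```bash
python3 -m pendant '[[[1,-0.0373,0.009,0,0],[1,-0.0373,0.009,0.035,0],[1,-0.0373,0.009,0.07,0],[1,-0.0373,0.009,0.102,0],[1,-0.0373,0.009,0.102,0],[1,-0.0373,0.009,0.102,0],[0,-0.0373,0.009,0.102,0],[0,-0.0373,0.009,0.102,0]]]';python3 -m pendant '[[[0,0,0,0,0],[0,0,0,0,0],[0,0,0,0,0],[0,0,0,0,0],[0,0,0,0,0],[0,0,0,-0.02,0],[0,0,0,-0.04,0],[0,0,0,-0.06,0]]]'; python3 d.py 399.6 300.8 114 45
```

```text
t: 2.65
eef_pos: [523.3, 368.6, 55.7]
tcp_rot: [3.139, 0.001, 2.356]
ft_force: [-0.3, 0.3, 0.8]
opening: 0.884
t: 3.45
eef_pos: [522.6, 368.1, 114.4]
tcp_rot: [-3.141, -0.0, 2.356]
ft_force: [1.1, 1.0, -0.4]
opening: 0.215
shift [ 0.0393 -0.1345  0.0005] turn -0.0 | pos [522.6 368.1 114.4] jaw 45.0 t 3.45 F [ 1.1  1.  -0.4] open 0.215 j6 after -16.0
```

```bash
python3 -m pendant '[[[0.3,0,0,0,0],[0.3,0,0,0,0],[0.3,0,0,0,0],[0.3,0,0,0,0],[0.3,0,0,0,0],[0.3,0,0,0,0],[0.3,0,0,0,0],[0.3,0,0,0,0]]]'; python3 -c "
from h import *
c=cam('wrist'); cv2.imwrite('pics/w2.png',c['image'][120:420])
w=world(c); k=(np.hypot(w[...,0]-522,w[...,1]-367)<45)
q=w[k]; print(np.nanpercentile(q[:,2],[5,50,90,95,99]))
"
```

```text
t: 4.25
eef_pos: [522.7, 368.1, 113.8]
tcp_rot: [3.142, -0.0, 2.356]
ft_force: [0.7, -0.2, -0.6]
opening: 0.3
[  0.87989686 216.05583001 232.68280007 233.94877342 234.90062785]
```

View pics/w2.png

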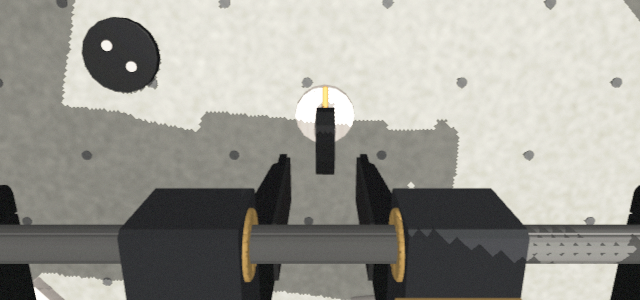

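The iris was not gripped; it still stands untouched at about (325,120) in this crop. The fingers need about 1.2 s to close, so I'll go back down and allow for that.

```bash
python3 -m pendant '[[[0.3,0,0,0.03,0],[0.3,0,0,0.06,0],[0.3,0,0,0.06,0],[0,0,0,0.06,0],[0,0,0,0.06,0],[0,0,0,0.06,0],[0,0,0,0.06,0],[0,0,0,0.06,0]]]';python3 -m pendant '[[[0,0,0,0,0],[0,0,0,0,0],[0,0,0,-0.02,0],[0,0,0,-0.04,0],[0,0,0,-0.06,0],[0,0,0,-0.06,0],[0,0,0,-0.06,0],[0,0,0,-0.06,0]]]'; python3 d.py 399.6 300.8 114 45
```

```text
t: 5.1
eef_pos: [523.3, 368.5, 55.3]
tcp_rot: [3.139, 0.001, 2.356]
ft_force: [-0.2, 0.7, 7.0]
opening: 0.099
t: 5.9
eef_pos: [522.2, 367.8, 112.8]
tcp_rot: [-3.14, -0.0, 2.356]
ft_force: [0.2, 0.6, -2.4]
opening: 0.101
shift [ 0.0392 -0.1341 -0.001 ] turn -0.0 | pos [522.2 367.8 112.8] jaw 45.0 t 5.9 F [ 0.2  0.6 -2.4] open 0.101 j6 after -16.0
```

```bash
python3 -m pendant '[[[0,0.013,-0.045,0,0],[0,0.026,-0.09,0,0],[0,0.0392,-0.134,0,0],[0,0.0392,-0.134,0,0],[0,0.0392,-0.134,0.02,0],[0,0.0392,-0.134,0.035,0],[0,0.0392,-0.134,0.045,0],[0,0.0392,-0.134,0.045,0]]]'; python3 d.py 399.6 300.8 61 45
python3 -c "
from h import *
c=cam('wrist'); cv2.imwrite('pics/w3.png',c['image'][100:420])"
```

```text
t: 6.7
eef_pos: [399.8, 300.9, 67.4]
tcp_rot: [-3.139, -0.001, 2.356]
ft_force: [-0.6, 0.2, -2.0]
opening: 0.104
shift [ 0.0001 -0.0002  0.0064] turn -0.0 | pos [399.8 300.9  67.4] jaw 45.0 t 6.7 F [-0.6  0.2 -2. ] open 0.104 j6 after -16.0
```

View pics/w3.png

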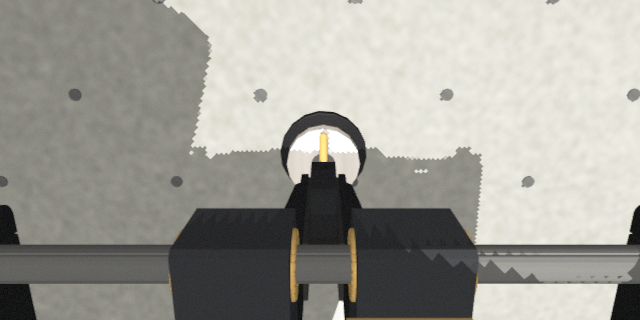

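The foot sits about centred over the small plate (plate spans u 281-365, foot 288-360). Lowering and releasing.

```bash
python3 -m pendant '[[[0,0,0,0.003,0],[0,0,0,0.006,0],[0,0,0,0.007,0],[0,0,0,0.007,0],[0,0,0,0.007,0],[0,0,0,0.007,0],[0,0,0,0.007,0],[0,0,0,0.007,0]]]'; python3 -m pendant '[[[0.3,0,0,0,0],[0.3,0,0,0,0],[0.3,0,0,0,0],[0.3,0,0,0,0],[0.6,0,0,-0.02,0],[0.6,0,0,-0.06,0],[0.6,0,0,-0.1,0],[0.6,0,0,-0.1,0]]]'; python3 d.py 480 85.3 160 83
```

```text
t: 7.55
eef_pos: [400.2, 301.2, 61.9]
tcp_rot: [3.141, 0.0, 2.356]
ft_force: [0.2, 0.4, -1.0]
opening: 0.102
t: 8.35
eef_pos: [401.8, 302.1, 166.1]
tcp_rot: [3.134, 0.002, 2.356]
ft_force: [-0.3, 0.3, -0.2]
opening: 0.566
shift [-0.2087 -0.098   0.0058] turn -0.663 | pos [401.8 302.1 166.1] jaw 45.0 t 8.35 F [-0.3  0.3 -0.2] open 0.566 j6 after -16.0
```

```bash
python3 -m pendant '[[[1,-0.04,-0.019,0,-0.13],[1,-0.08,-0.038,0,-0.26],[1,-0.12,-0.057,0,-0.39],[1,-0.16,-0.075,0,-0.52],[1,-0.2087,-0.098,0.006,-0.663],[1,-0.2087,-0.098,0.006,-0.663],[1,-0.2087,-0.098,0.006,-0.663],[1,-0.2087,-0.098,0.006,-0.663]]]'
cat > top.py <<'E'
import sys
from h import *
x,y=map(float,sys.argv[1:3]); c=cam('wrist'); w=world(c)
k=(np.hypot(w[...,0]-x,w[...,1]-y)<45)&(w[...,2]>68)&(w[...,2]<95)
q=w[k]; print(len(q),q.mean(0).round(1),cv2.minAreaRect(q[:,:2].astype(np.float32)))
if len(sys.argv)>3: cv2.imwrite(sys.argv[3],c['image'])
E
python3 top.py 480 85; python3 d.py 480 85.3 52 83; python3 -c "
from h import *
c=cam('top'); cv2.imwrite('pics/t2.png',c['image']); W=world(c)
V=c['image'].max(2); 
for lo,hi in ((72,95),):
  q=W[(np.hypot(W[...,0]-399.6,W[...,1]-299)<40)&(W[...,2]>lo)&(W[...,2]<hi)]; print(len(q),cv2.minAreaRect(q[:,:2].astype(np.float32)))"
```

```text
t: 9.15
eef_pos: [478.0, 84.5, 155.5]
tcp_rot: [3.142, -0.001, 3.017]
ft_force: [-0.3, -0.3, -0.3]
opening: 0.999
3508 [479.5  87.3  80.5] ((481.1897888183594, 87.14871978759766), (35.925315856933594, 36.527217864990234), 82.10372924804688)
shift [-0.002   0.0006  0.1036] turn -0.001 | pos [478.   84.9 155.6] jaw 82.9 t 9.2 F [ 0.2  0.8 -0.3] open 0.998 j6 after -81.0
116 ((399.574951171875, 299.06134033203125), (10.672648429870605, 35.30570602416992), 44.66019058227539)
```

The iris now measures at (399.6, 299.1), matching its plate within 0.2 mm. Next, grasp the cube.

```bash
python3 -m pendant '[[[1,-0.002,0.001,0.04,0],[1,-0.002,0.001,0.08,0],[1,-0.002,0.001,0.1035,0],[1,-0.002,0.001,0.1035,0],[0,-0.002,0.001,0.1035,0],[0,-0.002,0.001,0.1035,0],[0,-0.002,0.001,0.1035,0],[0,-0.002,0.001,0.1035,0]]]';python3 -m pendant '[[[0,0,0,0,0],[0,0,0,0,0],[0,0,0,0,0],[0,0,0,0,0],[0,0,0,0,0],[0,0,0,0,0],[0,0,0,0,0],[0,0,0,0,0]]]'; python3 -m pendant '[[[0,0,0,-0.02,0],[0,0,0,-0.04,0],[0,0,0,-0.07,0],[0,0,0,-0.1,0],[0,0,0,-0.12,0],[0,0,0,-0.12,0],[0,0,0,-0.12,0],[0,0,0,-0.12,0]]]'; python3 d.py 624.4 -140 172 67.2
```

```text
t: 10.05
eef_pos: [480.9, 85.1, 53.3]
tcp_rot: [3.141, 0.002, 3.019]
ft_force: [-0.2, 0.4, 0.4]
opening: 0.72
t: 10.85
eef_pos: [480.5, 85.0, 52.3]
tcp_rot: [3.142, -0.0, 3.019]
ft_force: [0.0, 0.8, -1.0]
opening: 0.378
t: 11.65
eef_pos: [479.8, 84.9, 171.0]
tcp_rot: [-3.141, -0.002, 3.019]
ft_force: [0.8, -0.8, -2.4]
opening: 0.378
shift [-0.1711 -0.2055 -0.0013] turn 0.275 | pos [479.8  84.9 171. ] jaw 83.0 t 11.65 F [ 0.8 -0.8 -2.4] open 0.378 j6 after -81.0
```

```bash
python3 -m pendant '[[[0,-0.028,-0.034,0,0.05],[0,-0.057,-0.069,0,0.1],[0,-0.086,-0.103,0,0.15],[0,-0.114,-0.137,0,0.2],[0,-0.143,-0.172,0,0.25],[0,-0.171,-0.2055,0,0.275],[0,-0.171,-0.2055,0,0.275],[0,-0.171,-0.2055,0,0.275]]]';python3 -m pendant '[[[0,0,0,0.03,0],[0,0,0,0.06,0],[0,0,0,0.08,0],[0,0,0,0.09,0],[0,0,0,0.1,0],[0,0,0,0.1,0],[0,0,0,0.1,0],[0,0,0,0.1,0]]]';  python3 d.py 624.8 -140 59 67.2
python3 -c "
from h import *
c=cam('wrist'); cv2.imwrite('pics/w4.png',c['image'][100:420])"
```

```text
t: 12.45
eef_pos: [624.4, -140.5, 170.0]
tcp_rot: [-3.142, -0.003, 2.742]
ft_force: [-0.6, -0.3, -3.3]
opening: 0.375
t: 13.25
eef_pos: [625.4, -140.0, 73.3]
tcp_rot: [3.141, 0.001, 2.744]
ft_force: [0.3, 0.6, -2.3]
opening: 0.375
shift [ 0.0006 -0.0003  0.0143] turn 0.0 | pos [ 625.4 -140.    73.3] jaw 67.2 t 13.25 F [ 0.3  0.6 -2.3] open 0.375 j6 after -86.0
```

View pics/w4.png

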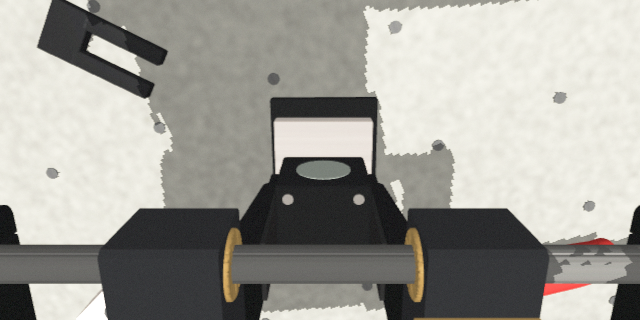

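The foot is centred and square over the plate (plate u 271-377, foot 274-374). Lower and release.

```bash
python3 -m pendant '[[[0,0,0,0.005,0],[0,0,0,0.009,0],[0,0,0,0.012,0],[0,0,0,0.014,0],[0,0,0,0.0145,0],[0,0,0,0.0145,0],[0,0,0,0.0145,0],[0,0,0,0.0145,0]]]'; python3 -m pendant '[[[0.7,0,0,0,0],[0.7,0,0,0,0],[0.7,0,0,0,0],[0.7,0,0,0,0],[0.7,0,0,0,0],[0.7,0,0,-0.04,0],[0.7,0,0,-0.08,0],[0.7,0,0,-0.11,0]]]'; python3 d.py 648 117 170 57.4
```

```text
t: 14.1
eef_pos: [625.1, -140.0, 58.1]
tcp_rot: [3.142, 0.0, 2.744]
ft_force: [-1.5, -0.2, 3.5]
opening: 0.378
t: 14.9
eef_pos: [625.3, -140.0, 170.1]
tcp_rot: [3.141, 0.002, 2.744]
ft_force: [-0.6, -0.5, 0.2]
opening: 0.697
shift [0.0787 0.2457 0.    ] turn 0.171 | pos [ 625.3 -140.   170.1] jaw 67.2 t 14.9 F [-0.6 -0.5  0.2] open 0.697 j6 after -86.0
```

```bash
python3 -m pendant '[[[1,0.015,0.047,0,0.04],[1,0.03,0.094,0,0.08],[1,0.045,0.14,0,0.12],[1,0.06,0.187,0,0.16],[1,0.075,0.235,0,0.171],[1,0.0787,0.2457,0,0.171],[1,0.0787,0.2457,0,0.171],[1,0.0787,0.2457,0,0.171]]]'; python3 top.py 648 117; python3 d.py 648.3 118 52 57.4
python3 -c "
from h import *
c=cam('top'); W=world(c)
for x,y in ((624,-140),(555,-6)):
  q=W[(np.hypot(W[...,0]-x,W[...,1]-y)<40)&(W[...,2]>70)&(W[...,2]<95)]; print(len(q),q[:,2].mean() if len(q) else 0,cv2.minAreaRect(q[:,:2].astype(np.float32)) if len(q) else 0)"
```

```text
t: 15.7
eef_pos: [647.6, 116.1, 167.7]
tcp_rot: [-3.141, -0.0, 2.573]
ft_force: [-1.2, 0.6, 0.3]
opening: 0.997
1709 [647.4 119.9  80.6] ((648.808837890625, 119.1355972290039), (14.379265785217285, 50.14989471435547), 57.15748596191406)
shift [0.0008 0.0024 0.1158] turn -0.001 | pos [647.7 115.5 167.8] jaw 57.4 t 15.75 F [-0.1 -0.5 -0. ] open 1.001 j6 after -53.0
363 85.79294548112968 ((624.3580932617188, -141.31112670898438), (36.12713623046875, 36.75970458984375), 65.6716537475586)
16 77.17303200287375 ((555.0385131835938, -6.2784810066223145), (6.953451633453369, 7.120822429656982), 64.64546966552734)
```

Cube at (624.4, -141.3) with its sides at 65.7° and its top at 86 mm, as it should be. The crystal hasn't moved. Now the mirror.

```bash
python3 -m pendant '[[[1,0.001,0.002,0.04,0],[1,0.001,0.002,0.08,0],[1,0.001,0.002,0.11,0],[1,0.001,0.002,0.1155,0],[0,0.001,0.002,0.1155,0],[0,0.001,0.002,0.1155,0],[0,0.001,0.002,0.1155,0],[0,0.001,0.002,0.1155,0]]]';python3 -m pendant '[[[0,0,0,0,0],[0,0,0,0,0],[0,0,0,0,0],[0,0,0,0,0],[0,0,0,0,0],[0,0,0,0,0],[0,0,0,0,0],[0,0,0,0,0]]]'; python3 -m pendant '[[[0,0,0,0,0],[0,0,0,0,0],[0,0,0,-0.02,0],[0,0,0,-0.05,0],[0,0,0,-0.08,0],[0,0,0,-0.11,0],[0,0,0,-0.14,0],[0,0,0,-0.14,0]]]'; python3 d.py 524.6 -379.8 190 4.2
```

```text
t: 16.6
eef_pos: [648.4, 119.3, 53.8]
tcp_rot: [3.14, 0.002, 2.573]
ft_force: [0.3, -0.3, 0.5]
opening: 0.718
t: 17.4
eef_pos: [647.8, 119.3, 52.3]
tcp_rot: [3.142, -0.0, 2.573]
ft_force: [0.3, -0.1, -0.2]
opening: 0.146
t: 18.2
eef_pos: [649.2, 119.5, 196.2]
tcp_rot: [3.138, 0.005, 2.573]
ft_force: [0.3, 0.6, -3.1]
opening: 0.147
shift [-0.1638 -0.4878  0.0052] turn 0.929 | pos [649.2 119.5 196.2] jaw 57.4 t 18.2 F [ 0.3  0.6 -3.1] open 0.147 j6 after -53.0
```

```bash
python3 -m pendant '[[[0,-0.014,-0.042,0,0.08],[0,-0.028,-0.084,0,0.16],[0,-0.043,-0.127,0,0.24],[0,-0.057,-0.17,0,0.32],[0,-0.072,-0.213,0,0.4],[0,-0.086,-0.256,0,0.48],[0,-0.1,-0.3,0,0.56],[0,-0.114,-0.34,0,0.64]]]';python3 d.py 524.6 -379 190 4.2
```

```text
t: 19.0
eef_pos: [559.5, -230.2, 190.9]
tcp_rot: [-3.14, -0.001, 1.929]
ft_force: [0.6, -0.6, -2.5]
opening: 0.146
shift [-0.1271 -0.0848  0.0008] turn 0.285 | pos [ 559.5 -230.2  190.9] jaw 20.5 t 19.0 F [ 0.6 -0.6 -2.5] open 0.146 j6 after -49.0
```

```bash
python3 -m pendant '[[[0,-0.036,-0.024,0,0.08],[0,-0.072,-0.048,0,0.16],[0,-0.108,-0.07,0,0.24],[0,-0.127,-0.084,0,0.285],[0,-0.127,-0.084,0.03,0.285],[0,-0.127,-0.084,0.06,0.285],[0,-0.127,-0.084,0.09,0.285],[0,-0.127,-0.084,0.11,0.285]]]';python3 -m pendant '[[[0,0,0,0,0],[0,0,0,0,0],[0,0,0,0,0],[0,0,0,0,0],[0,0,0,0,0],[0,0,0,0,0],[0,0,0,0,0],[0,0,0,0,0]]]';python3 d.py 524.6 -379 58.8 4.2
python3 -c "
from h import *
c=cam('wrist'); cv2.imwrite('pics/w5.png',c['image'][100:420])"
```

```text
t: 19.8
eef_pos: [526.0, -376.2, 78.6]
tcp_rot: [-3.139, -0.003, 1.648]
ft_force: [-0.1, 0.1, -3.1]
opening: 0.145
t: 20.6
eef_pos: [527.3, -377.1, 82.4]
tcp_rot: [3.141, 0.0, 1.648]
ft_force: [-0.3, -0.4, -2.8]
opening: 0.141
shift [-0.0017 -0.0028  0.0236] turn 0.004 | pos [ 527.3 -377.1   82.4] jaw 4.4 t 20.6 F [-0.3 -0.4 -2.8] open 0.141 j6 after -46.0
```

View pics/w5.png

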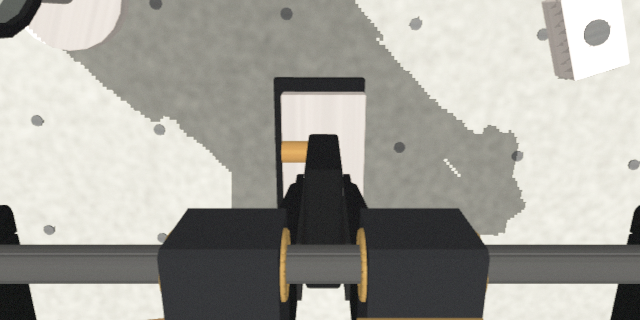

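The foot is aligned but about 3 mm right of centre (plate u 275-365, foot 281-365), which matches the computed correction. Correct, lower and release.

```bash
python3 -m pendant '[[[0,-0.0017,-0.0028,0.004,0],[0,-0.0017,-0.0028,0.01,0],[0,-0.0017,-0.0028,0.016,0],[0,-0.0017,-0.0028,0.02,0],[0,-0.0017,-0.0028,0.023,0],[0,-0.0017,-0.0028,0.0236,0],[0,-0.0017,-0.0028,0.0236,0],[0,-0.0017,-0.0028,0.0236,0]]]'; python3 d.py 524.6 -379 58.8 4.2; python3 -m pendant '[[[0.5,0,0,0,0],[0.5,0,0,0,0],[0.5,0,0,0,0],[0.5,0,0,0,0],[0.5,0,0,0,0],[0.5,0,0,-0.04,0],[0.5,0,0,-0.08,0],[0.5,0,0,-0.11,0]]]'; python3 d.py 377.6 -299 160 -17
```

```text
t: 21.45
eef_pos: [524.6, -379.0, 58.8]
tcp_rot: [3.141, 0.0, 1.648]
ft_force: [-0.4, -0.4, -3.4]
opening: 0.143
shift [-0. -0.  0.] turn 0.004 | pos [ 524.6 -379.    58.8] jaw 4.4 t 21.45 F [-0.4 -0.4 -3.4] open 0.143 j6 after -46.0
t: 22.25
eef_pos: [524.8, -379.2, 171.0]
tcp_rot: [3.141, 0.001, 1.648]
ft_force: [0.2, 0.3, -0.3]
opening: 0.501
shift [ 0.0913 -0.1406  0.0108] turn 0.374 | pos [ 524.8 -379.2  171. ] jaw 4.4 t 22.25 F [ 0.2  0.3 -0.3] open 0.501 j6 after -46.0
```

Now the lens.

```bash
python3 -m pendant '[[[1,0.023,-0.035,0,0.09],[1,0.046,-0.07,0,0.18],[1,0.069,-0.105,0,0.27],[1,0.0913,-0.14,0.01,0.374],[1,0.0913,-0.1406,0.0108,0.374],[1,0.0913,-0.1406,0.0108,0.374],[1,0.0913,-0.1406,0.0108,0.374],[1,0.0913,-0.1406,0.0108,0.374]]]'; python3 top.py 377 -299; python3 d.py 377.8 -298.5 57 -17
python3 -c "
from h import *
c=cam('top'); W=world(c)
for x,y in ((524,-380),(555,-6)):
  q=W[(np.hypot(W[...,0]-x,W[...,1]-y)<40)&(W[...,2]>74)&(W[...,2]<95)]; print(len(q),q[:,2].mean() if len(q) else 0,cv2.minAreaRect(q[:,:2].astype(np.float32)) if len(q) else 0)"
```

```text
t: 23.05
eef_pos: [378.2, -299.4, 158.0]
tcp_rot: [3.141, 0.0, 1.275]
ft_force: [0.3, 0.2, -0.1]
opening: 0.999
1143 [ 379.4 -294.3   77.8] ((378.6695251464844, -296.8878479003906), (41.66972732543945, 11.736966133117676), 72.77033233642578)
shift [ 0.0007 -0.0005  0.1009] turn 0.0 | pos [ 378.1 -299.3  157.9] jaw -17.0 t 23.1 F [ 0.8  0.8 -1.3] open 0.998 j6 after -29.0
201 85.86534748562673 ((523.903564453125, -381.707275390625), (14.593202590942383, 52.24968719482422), 4.339538097381592)
12 76.9155355818272 ((555.108154296875, -5.986455917358398), (6.532520771026611, 8.058505058288574), 56.687137603759766)
```

The mirror measures within 2 mm of its plate centre at 4.3° (plate 4.2°). Grasp the lens.

```bash
python3 -m pendant '[[[1,0.001,0,0.04,0],[1,0.001,0,0.08,0],[1,0.001,0,0.1,0],[1,0.001,0,0.101,0],[0,0.001,0,0.101,0],[0,0.001,0,0.101,0],[0,0.001,0,0.101,0],[0,0.001,0,0.101,0]]]';python3 -m pendant '[[[0,0,0,0,0],[0,0,0,0,0],[0,0,0,0,0],[0,0,0,0,0],[0,0,0,0,0],[0,0,0,0,0],[0,0,0,0,0],[0,0,0,0,0]]]'; python3 -m pendant '[[[0,0,0,0,0],[0,0,0,0,0],[0,0,0,-0.02,0],[0,0,0,-0.04,0],[0,0,0,-0.06,0],[0,0,0,-0.08,0],[0,0,0,-0.08,0],[0,0,0,-0.08,0]]]'; python3 d.py 452.9 -120.2 137 -17
```

```text
t: 23.95
eef_pos: [378.0, -298.1, 57.8]
tcp_rot: [3.14, 0.001, 1.274]
ft_force: [-0.4, 0.2, -0.8]
opening: 0.723
t: 24.75
eef_pos: [377.7, -297.8, 56.9]
tcp_rot: [3.142, -0.0, 1.274]
ft_force: [0.6, -0.5, -0.1]
opening: 0.124
t: 25.55
eef_pos: [377.5, -297.6, 136.5]
tcp_rot: [3.142, -0.0, 1.274]
ft_force: [0.2, 0.5, -3.2]
opening: 0.121
shift [ 0.1917  0.0202 -0.0005] turn -0.0 | pos [ 377.5 -297.6  136.5] jaw -17.0 t 25.55 F [ 0.2  0.5 -3.2] open 0.121 j6 after -29.0
```

```bash
python3 -m pendant '[[[0,0.045,0.005,0,0],[0,0.09,0.01,0,0],[0,0.135,0.015,0,0],[0,0.17,0.018,0,0],[0,0.192,0.0202,0,0],[0,0.192,0.0202,0.02,0],[0,0.192,0.0202,0.045,0],[0,0.192,0.0202,0.06,0]]]'; python3 -m pendant '[[[0,0,0,0,0],[0,0,0,0,0],[0,0,0,0,0],[0,0,0,0,0],[0,0,0,0,0],[0,0,0,0,0],[0,0,0,0,0],[0,0,0,0,0]]]'; python3 d.py 453.1 -119.6 63.4 -17
python3 -c "
from h import *
c=cam('wrist'); cv2.imwrite('pics/w6.png',c['image'][100:420])"
```

```text
t: 26.35
eef_pos: [452.2, -119.4, 74.4]
tcp_rot: [-3.138, -0.0, 1.275]
ft_force: [-0.2, -0.3, -1.7]
opening: 0.124
t: 27.15
eef_pos: [453.2, -120.1, 77.0]
tcp_rot: [3.141, -0.0, 1.274]
ft_force: [-0.5, 0.3, -2.3]
opening: 0.12
shift [ 0.0005 -0.0002  0.0136] turn -0.0 | pos [ 453.2 -120.1   77. ] jaw -17.0 t 27.15 F [-0.5  0.3 -2.3] open 0.12 j6 after -6.0
```

View pics/w6.png

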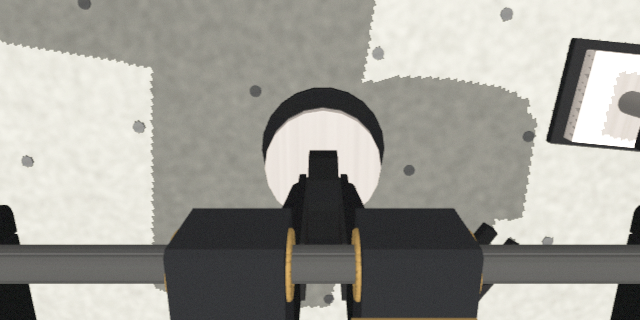

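The lens foot is centred over the large plate (plate u 263-384, foot 265-382). Lower, release, retreat and check everything.

```bash
python3 -m pendant '[[[0,0,0,0.005,0],[0,0,0,0.009,0],[0,0,0,0.012,0],[0,0,0,0.0135,0],[0,0,0,0.0137,0],[0,0,0,0.0137,0],[0,0,0,0.0137,0],[0,0,0,0.0137,0]]]'; python3 d.py 453 -120 63 -17; python3 -m pendant '[[[0.5,0,0,0,0],[0.5,0,0,0,0],[0.5,0,0,0,0],[0.5,0,0,0,0],[0.5,0,0,0,0],[0.5,0,0,-0.04,0],[0.5,0,0,-0.08,0],[0.5,0,0,-0.12,0]]]'; python3 -m pendant '[[[0.5,0,0,-0.05,0],[0.5,-0.04,0,-0.09,0],[0.5,-0.08,0,-0.12,0],[0.5,-0.12,0,-0.12,0],[0.5,-0.16,0,-0.12,0],[0.5,-0.2,0,-0.12,0],[0.5,-0.2,0,-0.12,0],[0.5,-0.2,0,-0.12,0]]]'
python3 -c "
from h import *
cv2.imwrite('pics/s9.png',cam('scene')['image'])
c=cam('top'); W=world(c); cv2.imwrite('pics/t9.png',c['image'])
for n,x,y in (('lens',453,-120.6),('iris',399.6,299.1),('cube',624.4,-140),('mirror',524.6,-379.8),('crystal',555,-6)):
  q=W[(np.hypot(W[...,0]-x,W[...,1]-y)<40)&(W[...,2]>70)&(W[...,2]<95)]; print(n,len(q),q[:,2].max().round(),cv2.minAreaRect(q[:,:2].astype(np.float32)) if len(q) else 0)"
```

```text
t: 28.0
eef_pos: [453.2, -120.3, 63.5]
tcp_rot: [3.141, 0.0, 1.274]
ft_force: [-2.4, -1.3, 5.6]
opening: 0.12
shift [ 0.0003 -0.0003  0.0005] turn -0.0 | pos [ 453.2 -120.3   63.5] jaw -17.0 t 28.0 F [-2.4 -1.3  5.6] open 0.12 j6 after -6.0
t: 28.8
eef_pos: [452.8, -120.0, 184.5]
tcp_rot: [-3.141, -0.0, 1.274]
ft_force: [0.1, -0.4, -0.8]
opening: 0.498
t: 29.6
eef_pos: [394.2, -311.7, 302.9]
tcp_rot: [-3.141, -0.001, 1.272]
ft_force: [-0.1, -0.3, -0.1]
opening: 0.502
lens 138 93.0 ((450.7265930175781, -123.92613220214844), (43.57011413574219, 11.980759620666504), 72.6407470703125)
iris 115 91.0 ((399.5875549316406, 299.1947021484375), (10.5384521484375, 35.564186096191406), 44.952789306640625)
cube 360 95.0 ((624.331787109375, -141.34353637695312), (36.05952835083008, 36.66209411621094), 66.27516174316406)
mirror 209 92.0 ((523.7244262695312, -381.0476989746094), (14.627582550048828, 51.877235412597656), 3.530346632003784)
crystal 17 79.0 ((554.792236328125, -6.117003917694092), (7.177677154541016, 7.696399688720703), 62.333168029785156)
```

View pics/t9.png

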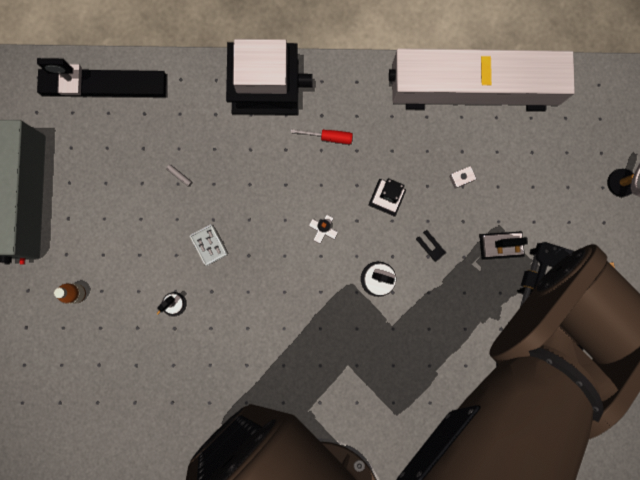

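View pics/s9.png

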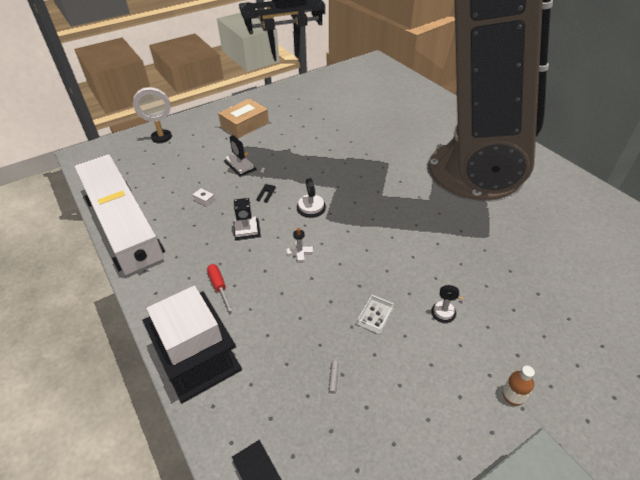

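Both final views show all four optics upright on their matching plates with a dark rim visible round each foot. The arm is clear and the crystal is at (323,228), as at the start. Handing in.

```bash
python3 -c "
from cell import env
print(env.job_done())"
```

```text
the job is handed in; nothing more can be done
None
```

I set the iris, cube, mirror mount and lens on their matching plates and handed the job in at about 30 s of the 106 s allowed. No verdict came back. The robot was clear of everything when I handed in.

My last top-camera check compared each optic's top with its plate centre:

| Optic | Offset from plate centre | Limit |
|---|---|---|
| iris | about 0.2 mm | 12 mm |
| cube | about 1.4 mm, sides within 1° of the plate's | 12 mm, 0.26 rad (15°) |
| mirror mount | about 1.5 mm, sides within 1° of the plate's | 12 mm, 0.26 rad (15°) |
| lens | about 4 mm | 12 mm |

- **Lens:** this is the least certain figure. The top-camera measurement of its ring gives 4 mm, while the wrist picture just before setting down showed the foot centred. Both are well within the limit.
- **Heights and tilt:** the cube's and mirror's tops averaged 86 mm when checked after placing, as expected for an 80 mm optic on a 6 mm plate. I did not measure tilt, but all four look upright in the final pictures.
- **Crystal holder:** it reads within 1 mm of where it started.
- **Failed check:** my first grasp of the iris lifted before the fingers had closed. The iris stayed put, and the second try held.
- **Disagreement:** the wrist and top cameras differed by 2–4 mm throughout.

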